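# Catch the popped striker

## Robot

A 7-joint arm with a two-finger parallel gripper is mounted at the origin on the work surface. World frame = base frame: x ahead of the robot, y to its left, z up, the work surface at z = 0. Lengths are in m, angles in degrees, forces in N, time in s.
With the tool pointing down it reaches from about 0.425 to 0.875 m from the base axis. Payload 4.7 kg.
Tool frame: the origin (TCP) lies midway between the tips of the shut fingers; the grasp point (between the pads) lies 19 mm behind it (env.tcp_to_grasp is the distance from the TCP to the grasp point, in m); z points along the fingers, x is the direction in which the jaws open and shut, and the axes are right-handed (so a half turn about z gives the same grasp; the last joint's range is limited). The gripper opens to 87 mm and grips with 3 to 60 N. Pads are 19 mm wide; open, the fingers measure 117 mm over their backs; the gripper's body (75 mm by 190 mm) begins 51 mm behind the grasp point.
Start: joints at [-69.895, 18.392, -4.016, 83.108, 1.295, 78.541, -3.26], TCP at [0.215, 0.613, 0.223] pointing down, gripper open.
Joint ranges: [-163.93, 163.93], [-17.29, 119.83], [-79.2, 71.16], [3.27, 140.29], [-89.18, 269.18], [5.43, 117.66], [-154.24, 154.24]. Speed limits (degrees/s): [147.25, 147.25, 180, 180, 180, 180, 180].

## Interface

Orientations are given as [roll, pitch, yaw] about the fixed x, y, z axes, in that order (R = Rz(yaw) Ry(pitch) Rx(roll)).
In Python, from cell import env, viewer gives the robot as it stands.
- The arm moves only by the shell command python3 -m pendant 'ROWS' [OPENING] [FORCE]. ROWS is JSON, a list of rows, each a list of 6 numbers: the shift along the tool's x, y, z each as a share of 0.1 m, from -1 to 1, then the turn, a rotation vector about the tool's x, y, z each as a share of 90 degrees, from -1 to 1. A call has exactly 8 rows; each row is the pose to reach, as a shift and turn from the pose commanded when the call began, along the tool's axes at that moment; what a row does not reach only later rows make up. A row lasts 1/8 s, in which the tool goes at most 62.5 mm and 10.7 degrees, less where a joint would pass 70% of its speed; a pose out of reach is approached as far as the arm can. A call with a number of a shift or a turn outside -1 to 1 is refused whole. A call with a gripper value outside its range is refused whole. OPENING is the finger opening in mm, from 0 to 87, set as the call begins (- or left out, the last holds). The fingers move at their own pace and stop on an object; FORCE is the grip in N (left out, the last holds). Time passes only in rows, so rows that repeat a pose let the fingers close, or fill a call up. It gives the time, the measured TCP pose, the force and the opening at its end, in the units of the state.
- env.get_obs(): the state, without advancing time (a new reading comes with each control period).
- viewer.read_camera(name): name is "scene" or "top" or "wrist"; returns a dict with "frame" (420x560x3 uint8, red, green, blue), "fx", "fy", "cx", "cy" (pixels), "view" (4x4, takes a point from world to camera coordinates); the wrist camera has in their place "hand_eye" (4x4, takes a point from camera to tool coordinates, whose origin is the TCP and whose axes are the tool frame's). Camera axes: x right, y down, z forward; pixel columns grow to the right and rows downward; lengths in m; the calibration is good to about 2 mm. The wrist camera is an equidistant fisheye: a pixel r from the principal point sees the ray r / f radians off the axis. A picture is of the moment at which its call begins: read the wrist's pose just before it. There is no depth.
- env.sign_off(): hands the job in, once; it reports no verdict.
The state is a dict: "time_s": time; "qpos": joint angles; "joint_velocities": joint speeds; "effort": joint torques, N m; "tool_pos": TCP position; "tool_rot": TCP orientation; "force": force on the tool from outside, world axes, zero at the start; "wrist_torque": the same for the moment, N m; "grip_width": finger opening in m.
Only numpy, scipy, OpenCV 4.12 (cv2) and the standard library are available. Lean on these libraries where they do the work, as an engineer would, in place of code of your own. Each camera call takes 0.05 s, during which the arm holds its last target.

## Task

Get a striker out of the beech dispenser on the carrom board: hold one fingertip waiting in the open run while the other presses the metal key right down, so the spring pops the striker out and the waiting finger traps it on the run before it slides off the open end. Nothing is grasped or lifted and the other pieces are left where they are. Finish while holding: key still right down, striker lying flat on the run, pushed by the spring against your finger.

Things in the scene. Friction and masses are not known exactly. Their poses are not given: they have to be found in the camera images.
- dispenser: Fixed pale beech dispenser on the carrom board, 112 mm (its x) by 196 mm (its y). Origin on its underside (board surface), z up. A straight flat-floored run lies along its y axis, centre line x = +22 mm, open at the -y end, roofed from y = +58 to +150 mm (roof top z = 42 mm). The key is beside the run on its -x side, so two fingers in line with the x axis reach run and key at once.
- run_mid (a point): On the run's floor, on its centre line beside the middle of the key: x = +22, y = -22, z = 24 mm in the dispenser's frame, axes as the dispenser's. The run is 44 mm wide here between low rails 4 mm thick, tops at z = 28 mm. A finger standing here stops the striker, which the spring then keeps pressing on it with 1 to 2 N.
- run_end (a point): Middle of the run's open end, at floor level: x = +22, y = -36, z = 24 mm in the dispenser's frame. There is no stop; a striker whose centre passes y = -32 mm is lost over it, onto the board.
- pocket (a point): Where the striker waits: x = +22, y = +55, z = 24 mm in the dispenser's frame, half under the roof. A spring pusher behind presses it (about 2 N) on two pins at x = 7 and 37, y = 38 mm that sink with the key. Pins down, the pusher shoots it towards -y in about 0.2 s, up to 0.5 m/s; the pusher stops after 66 mm, a free striker slides on and off the end.
- striker: The round striker inside the dispenser, a slippery white plastic disc 41 mm in diameter and 12 mm thick, 20 g, lying flat; origin at the centre of its underside, z up. Its top stands 36 mm above the dispenser's underside. It must come to rest with its centre between y = +25 and y = -25 mm in the dispenser's frame.
- key (a joint): Travel of the metal push key, straight down, 0 m (up) to 0.009 m (hard stop, right down; 7 mm and more counts). Spring: 3 N to start, 7 N at the stop; it springs back when released. The pins let the striker go at about 0.0065.
- key_top (a point): Centre of the key's flat top, 50 mm (dispenser's x) by 40 mm (y). In the dispenser's frame it is at x = -32, y = -22 mm, z = 39 mm when up and 30 mm when right down, so a finger level with it then reaches 6 mm below the striker's top and clears the run's floor by 6 mm and its rails by 2 mm. Moves with the key.
- lazy_susan: Fixed round beech turntable, 210 mm in diameter, top 26 mm above the board, towards the far right corner of the board. Origin: centre of its underside. Leave alone.
- jar: Glass jar with screw-top steel lid, 64 mm wide, 105 mm tall, loose on the turntable; origin centre of underside. Leave alone.
- bowl: Orange plastic bowl, 90 mm wide, 40 mm tall, loose on the turntable; origin centre of underside. Leave alone.
- spoon_holder: Steel spoon holder, 60 mm wide, 75 mm tall, spoons up to 117 mm, loose on the turntable; origin centre of underside. Leave alone.
- yellow_striker: Spare yellow striker, 41 mm in diameter, 9 mm thick, loose on the board, right and near; origin centre of underside. Leave alone.
- coin_a: Carrom coin, 31 mm in diameter, 9 mm thick, loose on the board on the dispenser's key side; origin centre of underside. Leave alone.
- coin_b: Carrom coin of the same size, loose on the board on the far side of the dispenser. Leave alone.
- coin_c: Carrom coin of the same size, loose on the board past the open end of the run. Leave alone.
- tin: Powder tin, 56 mm wide, 100 mm tall, loose on the board towards its far left corner; origin centre of underside. Leave alone.
Not all that is in view belongs to the job. What is meant by the striker is not purple, and is the smaller of those in its own colour.

How it is judged (in metres and radians):
On the way, in this order (a step that is already met when the one before it is completed fails the run):
1. the key is pressed down by a finger (value of joint key above 0.006 m and contact force between the fingers and dispenser above 1 N).
2. the popped striker is stopped by a finger on the run, while the key is down (value of joint key above 0.006 m and y of striker in the frame of dispenser below 0.025 m and contact force between the fingers and striker above 0.3 N), for 0.2 s.
At the end, for the whole second after the job is handed in: The key is held down at least 7 of its 9 mm; the striker lies flat (within 0.1 rad, 4 mm) and still on the run, its centre between y = +25 and -25 mm of the dispenser, and presses on a finger with more than 0.3 N (value of joint key above 0.007 m and y of striker in the frame of dispenser between -0.025 and 0.025 m and z of striker in the frame of dispenser between 0.021 and 0.028 m and angle between striker's own z axis and vertical below 0.1 rad and linear speed of striker below 0.02 m/s and contact force between the fingers and striker above 0.3 N); the arm keeps its last pose, push and grip.
It fails at once if the striker slides off the open end (y of striker in the frame of dispenser below -0.032 m).
It fails at once if the striker is lifted off the run (z of striker in the frame of dispenser above 0.034 m).
It fails at once if a bystander is moved (distance of any of jar, bowl, spoon_holder, yellow_striker, coin_a, coin_b, coin_c, tin from where it was at the start of the episode above 0.02 m).
It also fails if it takes over 29 s, if anything falls off the work surface, if the arm or the gripper's body presses on something with over 40 N, if the wrist force passes 120 N, or if a joint passes its speed limit or range.

## Working session

There is one attempt and no reset: what is moved stays moved. The work goes in short steps, Python scripts to look and compute and a shell command to move; the robot and the scene stay as the last step left them, time stands still between calls to the robot, and variables do not carry over. Pictures are saved under pics/ and viewed, and the job is handed in when it is done.

```bash
mkdir -p pics; ls; python3 - <<'E'
from cell import env, viewer
import cv2, numpy as np
print(env.get_obs())
for n in ["scene","top","wrist"]:
    c=viewer.read_camera(n)
    cv2.imwrite(f"pics/{n}0.png",c["frame"][:,:,::-1])
    print(n,{k:(np.round(v,4).tolist() if k!='frame' else 0) for k,v in c.items()})
E
```

```text
pics
{'time_s': 0.0, 'qpos': array([-69.89489569,  18.43969676,  -4.01493133,  83.17493086,
         1.29589625,  78.54140949,  -3.25909414]), 'joint_velocities': array([ 0.01943741, -0.00816896, -0.02482609,  0.01043663, -0.03955491,
        0.00441686,  0.03892926]), 'effort': array([ 4.18418017e-05, -4.91277552e+01, -4.03557736e-01, -3.12530959e+01,
       -6.37645600e-02,  4.38608578e-02,  1.74302277e-04]), 'tool_pos': array([0.21468012, 0.6129327 , 0.22145397]), 'tool_rot': array([1.79993144e+02, 1.10745291e-01, 7.07051546e+01]), 'force': array([0.44203296, 0.64031657, 0.57303628]), 'wrist_torque': array([ 0.018065  , -0.00089589, -0.02673089]), 'grip_width': 0.0872656870665641}
scene {'frame': 0, 'fx': 521.0671, 'fy': 521.0671, 'cx': 278.2747, 'cy': 210.7434, 'view': [[0.1205, 0.9926, -0.011, -0.1412], [0.6339, -0.0855, -0.7687, -0.2518], [-0.764, 0.0857, -0.6395, 1.773], [0.0, 0.0, 0.0, 1.0]]}
top {'frame': 0, 'fx': 457.5501, 'fy': 457.5501, 'cx': 285.4816, 'cy': 204.6924, 'view': [[0.0192, -0.9997, -0.0145, 0.1056], [-0.9983, -0.0184, -0.0561, 0.5142], [0.0558, 0.0156, -0.9983, 1.0804], [0.0, 0.0, 0.0, 1.0]]}
wrist {'frame': 0, 'fx': 325.1923, 'fy': 325.1923, 'cx': 284.0914, 'cy': 211.5956, 'hand_eye': [[1.0, -0.0003, -0.0004, -0.0007], [0.0004, 0.9688, 0.2479, -0.0676], [0.0003, -0.2479, 0.9688, -0.1628], [0.0, 0.0, 0.0, 1.0]]}
```

View pics/scene0.png

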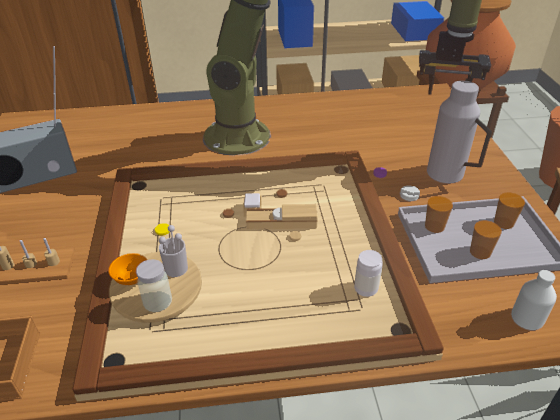

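View pics/top0.png

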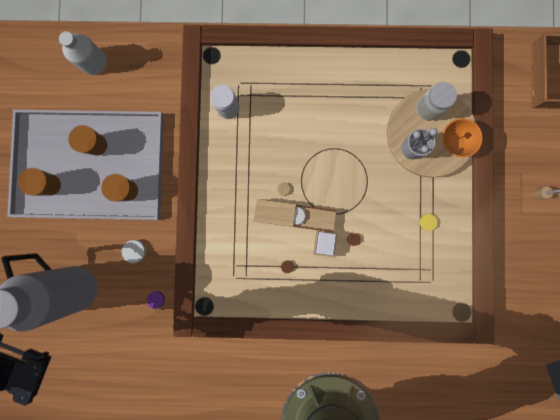

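View pics/wrist0.png

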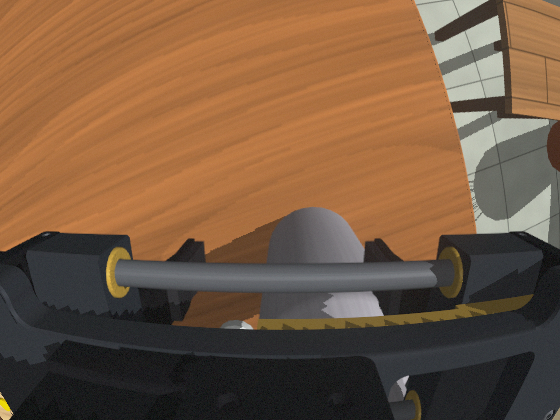

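```bash
python3 - <<'E'
import cv2
a=cv2.imread("pics/top0.png")[185:285,235:375]
cv2.imwrite("pics/top0c.png",cv2.resize(a,None,fx=5.6,fy=5.6,interpolation=cv2.INTER_CUBIC))
a=cv2.imread("pics/scene0.png")[175:255,210:330]
cv2.imwrite("pics/scene0c.png",cv2.resize(a,None,fx=6.5,fy=6.5,interpolation=cv2.INTER_CUBIC))
E
```

```text
(no output)
```

View pics/top0c.png

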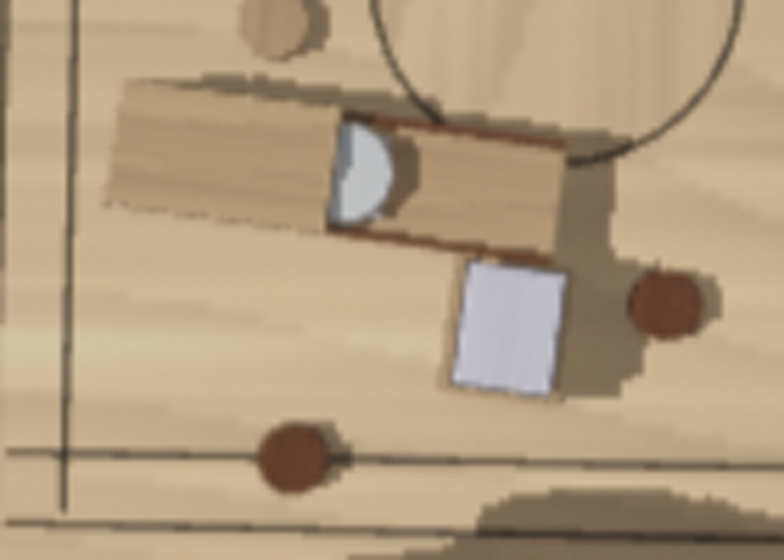

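View pics/scene0c.png

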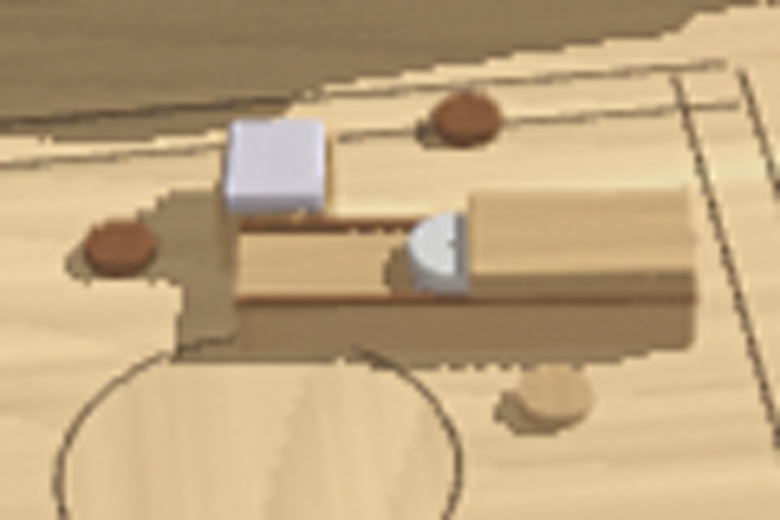

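```bash
cat > h.py <<'E'
import numpy as np
def proj(c,P):
    P=np.atleast_2d(P); q=P@c["view"][:3,:3].T+c["view"][:3,3]
    return np.c_[c["fx"]*q[:,0]/q[:,2]+c["cx"], c["fy"]*q[:,1]/q[:,2]+c["cy"]]
def D2W(p,P):
    P=np.atleast_2d(P)/1000.; c,s=np.cos(p[3]),np.sin(p[3])
    return np.c_[p[0]+c*P[:,0]-s*P[:,1],p[1]+s*P[:,0]+c*P[:,1],p[2]+P[:,2]]
E
cat > fit.py <<'E'
from cell import viewer
from h import *
from scipy.optimize import least_squares
T=viewer.read_camera("top");S=viewer.read_camera("scene")
tp=[((470,262),(-7,-2,39)),((566,272),(-7,-42,39)),((552,396),(-57,-42,39)),((452,383),(-57,-2,39)),
((345,112),(48,58,42)),((330,230),(-4,58,42)),((125,80),(48,150,42)),((104,205),(-4,150,42)),((566,148),(48,-36,28))]
sp=[((232,120),(-57,-42,39)),((325,122),(-57,-2,39)),((690,190),(-4,150,42)),((692,272),(48,150,42)),((470,193),(-4,58,42)),((466,272),(48,58,42)),((234,302),(48,-36,28))]
tu=np.array([a for a,_ in tp])/5.6+[235,185]; su=np.array([a for a,_ in sp])/6.5+[210,175]
tP=np.array([b for _,b in tp],float); sP=np.array([b for _,b in sp],float)
def r(p): return np.r_[(proj(T,D2W(p,tP))-tu).ravel(),(proj(S,D2W(p,sP))-su).ravel()]
s=least_squares(r,[0.45,0,0.03,0],loss='soft_l1')
print(s.x,np.degrees(s.x[3]));print(np.round(r(s.x).reshape(-1,2),2))
for f,n in((r,'all'),): pass
s2=least_squares(lambda p:r(p)[:18],s.x);print('top only',s2.x)
np.save("disp.npy",s.x)
for n,P in dict(run_mid=(22,-22,24),key=(-32,-22,39)).items(): print(n,D2W(s.x,P))
E
python3 fit.py
```

```text
[ 0.45593594  0.03793069  0.01964183 -0.12074618] -6.918246626140213
[[ 0.01  0.12]
 [ 0.21  0.78]
 [-0.21  0.38]
 [ 0.26  0.23]
 [-0.3  -0.56]
 [-0.76  0.87]
 [-0.7  -0.39]
 [-0.19 -0.28]
 [ 0.36 -1.03]
 [-0.54  0.15]
 [-0.32 -0.29]
 [-0.11  0.06]
 [ 0.7   0.09]
 [-0.74 -0.1 ]
 [-0.03  0.39]
 [-0.29  0.15]]
top only [ 0.45612389  0.03724927  0.00720504 -0.11971485]
run_mid [[0.47512579 0.01344091 0.04364183]]
key [[0.42151896 0.01994537 0.05864183]]
```

```bash
python3 - <<'E'
import cv2
a=cv2.imread("pics/top0.png")[230:420,0:200]
cv2.imwrite("pics/top0d.png",cv2.resize(a,None,fx=3,fy=3,interpolation=cv2.INTER_CUBIC))
a=cv2.imread("pics/scene0.png")[0:220,360:560]
cv2.imwrite("pics/scene0d.png",cv2.resize(a,None,fx=2.7,fy=2.7,interpolation=cv2.INTER_CUBIC))
E
```

```text
(no output)
```

View pics/top0d.png

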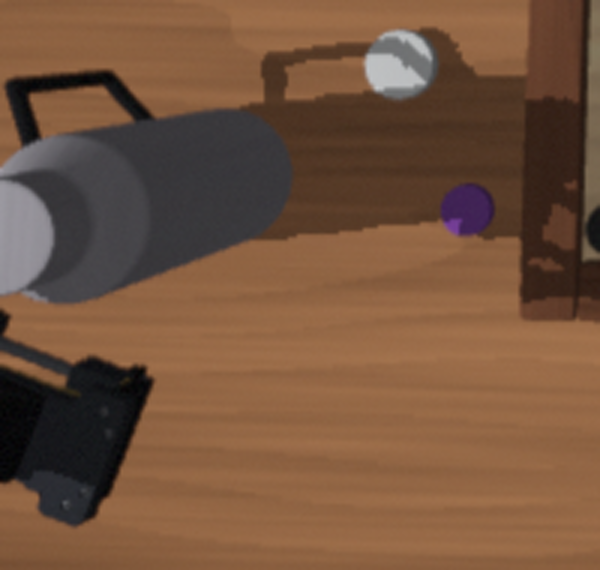

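View pics/scene0d.png

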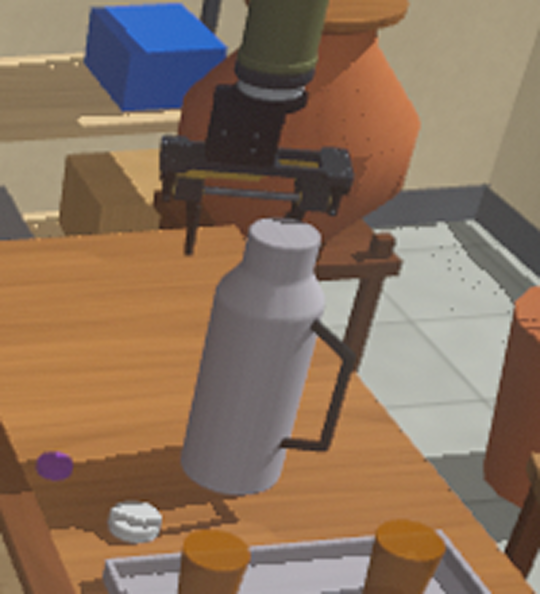

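```bash
python3 - <<'E'
from cell import viewer
from h import *
from scipy.optimize import least_squares
T=viewer.read_camera("top");S=viewer.read_camera("scene")
s=least_squares(lambda p:np.r_[(proj(T,p)-[3.3,309])[0],(proj(S,p)-[465.5,87.4])[0]],[.3,.5,.2]);print(s.x,s.cost)
p=np.load("disp.npy")
for w in (-5,):
  for y in (-22,-24): print(D2W(p,(w,y,39)))
for n,u,z in (("whitebig",(133,251),.02),("purple",(155,300),.01)):
  s=least_squares(lambda q:(proj(T,[q[0],q[1],z])-u)[0],[.3,.5]);print(n,s.x)
E
```

```text
[0.30047428 0.61637696 0.28494106] 2.016870332499136
[[0.44832238 0.01669314 0.05864183]]
[[0.44808147 0.0147077  0.05864183]]
whitebig [0.39472864 0.47622407]
purple [0.27880579 0.42248636]
```

```bash
python3 -m pendant '[[0,0,-0.5,0,0,0],[0,0,-1,0,0,0],[-0.2,0.1,-1,0,0,0],[-0.4,0.3,-1,0,0,0],[-0.6,0.5,-1,0,0,0],[-0.8,0.7,-1,0,0,0],[-1,0.9,-1,0,0,0],[-1,1,-1,0,0,0]]' 39
```

```text
time_s: 1.35
tool_pos: [0.2773, 0.4848, 0.3233]
tool_rot: [180.0, -0.1, 70.6]
force: [-1.2, -0.2, 0.8]
grip_width: 0.0391
```

```bash
R='x'; python3 -m pendant '[[-0.2,0.2,0,0,0,0],[-0.4,0.4,0,0,0,0],[-0.6,0.6,0,0,0,0],[-0.8,0.8,0,0,0,0],[-1,1,0,0,0,0],[-1,1,0,0,0,0],[-1,1,0,0,0,0],[-1,1,0,0,0,0]]'; python3 -m pendant '[[-0.2,0.2,0,0,0,0.1],[-0.4,0.4,0,0,0,0.2],[-0.6,0.6,0,0,0,0.3],[-0.8,0.8,0,0,0,0.4],[-1,1,0,0,0,0.5],[-1,1,0,0,0,0.6],[-1,1,0,0,0,0.7],[-1,1,0,0,0,0.7]]'
```

```text
time_s: 2.35
tool_pos: [0.3367, 0.36, 0.3224]
tool_rot: [-180.0, 0.0, 70.8]
force: [-0.4, -1.0, 0.3]
grip_width: 0.039
time_s: 3.35
tool_pos: [0.3986, 0.232, 0.3225]
tool_rot: [180.0, 0.0, 7.9]
force: [0.1, -1.3, 0.5]
grip_width: 0.0392
```

```bash
python3 -m pendant '[[0,0.2,0.2,0,0,0.1],[0,0.4,0.4,0,0,0.165],[0,0.6,0.6,0,0,0.165],[0.1,0.8,0.8,0,0,0.165],[0.1,1,1,0,0,0.165],[0.1,1,1,0,0,0.165],[0.1,1,1,0,0,0.165],[0.1,1,1,0,0,0.165]]'; python3 - <<'E'
from cell import env,viewer
import cv2,numpy as np
print(env.get_obs())
c=viewer.read_camera("wrist");cv2.imwrite("pics/wrist1.png",c["frame"][:,:,::-1])
c=viewer.read_camera("top");cv2.imwrite("pics/top1.png",c["frame"][:,:,::-1])
E
```

```text
time_s: 4.35
tool_pos: [0.4225, 0.1348, 0.2236]
tool_rot: [-179.9, -0.1, -7.0]
force: [-0.2, 0.4, 1.0]
grip_width: 0.0389
{'time_s': 4.35, 'qpos': array([-39.80792238,  -8.0139193 ,  17.11060433, 111.20469685,
         2.40500817,  76.36837564, -30.41906448]), 'joint_velocities': array([ 0.08434018, -0.07182081,  0.23824709,  0.17964083,  0.10930159,
       -0.10882556, -0.15762665]), 'effort': array([ 9.22871707e-02, -2.15781444e+01, -1.26194526e+00, -3.09265101e+01,
       -6.55314513e-02, -5.33823855e-03,  3.82742408e-03]), 'tool_pos': array([0.42247206, 0.13480702, 0.22356977]), 'tool_rot': array([-1.79937473e+02, -8.16425011e-02, -7.00136835e+00]), 'force': array([-0.22159949,  0.42968257,  0.98574344]), 'wrist_torque': array([-0.03968897,  0.07410043, -0.04153784]), 'grip_width': 0.03887241384745439}
```

View pics/wrist1.png

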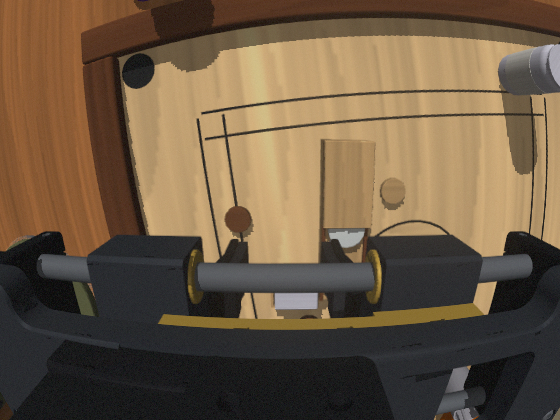

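```bash
cat >> h.py <<'E'
from scipy.spatial.transform import Rotation as Rn
def wproj(c,pos,rot,P):
    P=np.atleast_2d(P); R=Rn.from_euler('xyz',rot,degrees=True).as_matrix()
    t=(P-pos)@R; he=c["hand_eye"]; q=(t-he[:3,3])@he[:3,:3]
    th=np.arctan2(np.hypot(q[:,0],q[:,1]),q[:,2]); ph=np.arctan2(q[:,1],q[:,0])
    return np.c_[c["cx"]+c["fx"]*th*np.cos(ph),c["cy"]+c["fy"]*th*np.sin(ph)]
E
python3 - <<'E'
from cell import viewer,env
from h import *
import cv2
o=env.get_obs();c=viewer.read_camera("wrist")
p=np.load("disp.npy");im=cv2.imread("pics/wrist1.png")
P=[(48,58,42),(-4,58,42),(48,150,42),(-4,150,42),(-7,-2,39),(-57,-2,39),(-7,-42,39),(-57,-42,39)]
u=wproj(c,o["tool_pos"],o["tool_rot"],D2W(p,P));print(u.round(1))
a=im[120:330,190:420];a=cv2.resize(a,None,fx=3.4,fy=2.8,interpolation=cv2.INTER_CUBIC)
for x,y in u: cv2.drawMarker(a,(int((x-190)*3.4),int((y-120)*2.8)),(0,0,255),0,12)
cv2.imwrite("pics/wrist1c.png",a)
E
```

```text
[[371.2 227.2]
 [323.3 227.6]
 [375.5 140.3]
 [325.2 138.9]
 [318.4 278. ]
 [273.6 278.4]
 [317.  308.4]
 [274.1 308.9]]
```

View pics/wrist1c.png

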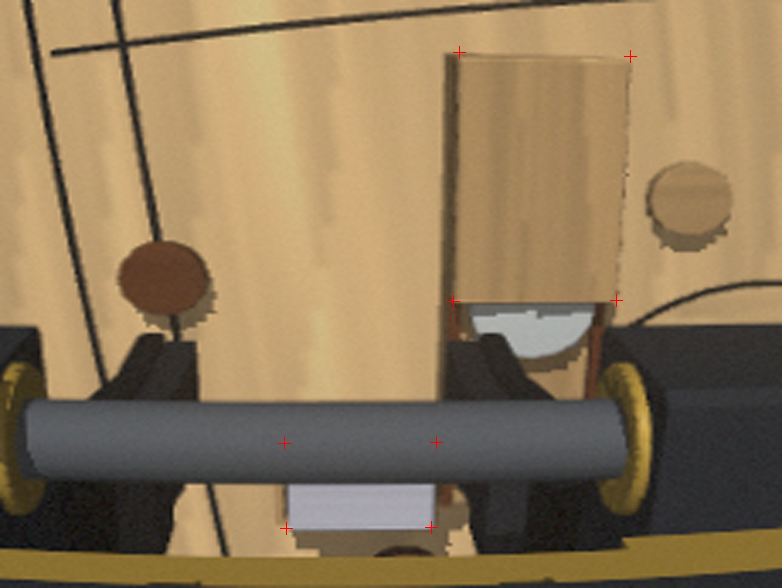

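```bash
python3 -m pendant '[[0.1,0.2,0.1,0,0,0],[0.2,0.4,0.3,0,0,0],[0.3,0.6,0.5,0,0,0],[0.4,0.8,0.7,0,0,0],[0.4,1,0.9,0,0,0],[0.4,1,0.9,0,0,0],[0.4,1,0.9,0,0,0],[0.4,1,0.9,0,0,0]]'; python3 -m pendant '[[0,0.07,0.1,0,0,0],[0,0.14,0.2,0,0,0],[0,0.14,0.3,0,0,0],[0,0.14,0.4,0,0,0],[0,0.14,0.5,0,0,0],[0,0.14,0.5,0,0,0],[0,0.14,0.5,0,0,0],[0,0.14,0.5,0,0,0]]'; python3 - <<'E'
from cell import viewer,env
from h import *
import cv2
o=env.get_obs();print(o["tool_pos"],o["tool_rot"],o["qpos"].round(1),o["force"])
p=np.load("disp.npy");d=o["tool_pos"]-p[:3];c,s=np.cos(p[3]),np.sin(p[3])
print("in disp mm",1000*np.array([c*d[0]+s*d[1],-s*d[0]+c*d[1],d[2]]))
for n in("wrist","scene","top"):cv2.imwrite(f"pics/{n}2.png",viewer.read_camera(n)["frame"][:,:,::-1])
a=cv2.imread("pics/scene2.png")[130:270,190:340];cv2.imwrite("pics/scene2c.png",cv2.resize(a,None,fx=4,fy=4,interpolation=cv2.INTER_CUBIC))
E
```

```text
time_s: 5.5
tool_pos: [0.4502, 0.0305, 0.1336]
tool_rot: [-179.9, -0.1, -7.0]
force: [0.2, -0.8, -0.5]
grip_width: 0.039
time_s: 6.5
tool_pos: [0.4481, 0.0155, 0.083]
tool_rot: [-180.0, -0.0, -7.1]
force: [0.1, -0.4, -0.6]
grip_width: 0.0392
[0.44807894 0.01545772 0.08297323] [-1.79978593e+02 -4.88201757e-02 -7.14184719e+00] [-3.26e+01  2.00e-01  2.75e+01  1.21e+02 -1.00e-01  5.88e+01 -1.22e+01] [ 0.09768049 -0.41908282 -0.56686784]
in disp mm [ -5.09285306 -23.25574928  63.33140191]
```

View pics/scene2c.png

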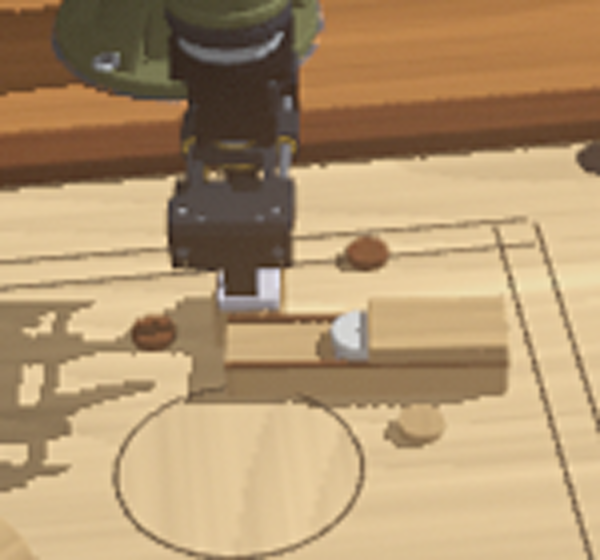

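View pics/wrist2.png

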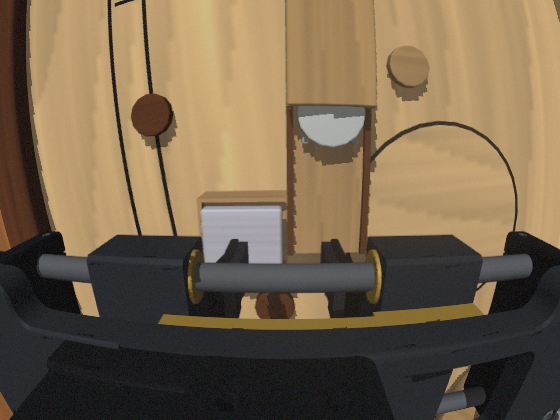

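```bash
python3 -m pendant '[[0,0,0.04,0,0,0],[0,0,0.08,0,0,0],[0,0,0.12,0,0,0],[0,0,0.16,0,0,0],[0,0,0.2,0,0,0],[0,0,0.22,0,0,0],[0,0,0.24,0,0,0],[0,0,0.24,0,0,0]]'; python3 - <<'E'
from cell import viewer,env
import cv2
o=env.get_obs();print(o["tool_pos"],o["force"],o["wrist_torque"])
cv2.imwrite("pics/wrist3.png",viewer.read_camera("wrist")["frame"][:,:,::-1])
E
```

```text
time_s: 7.65
tool_pos: [0.4476, 0.0153, 0.0587]
tool_rot: [-180.0, 0.0, -7.2]
force: [-0.7, 0.7, 3.5]
grip_width: 0.039
[0.4476485  0.01534917 0.05870157] [-0.7234283   0.72200411  3.54576511] [-0.15081816  0.38029396  0.02499026]
```

View pics/wrist3.png

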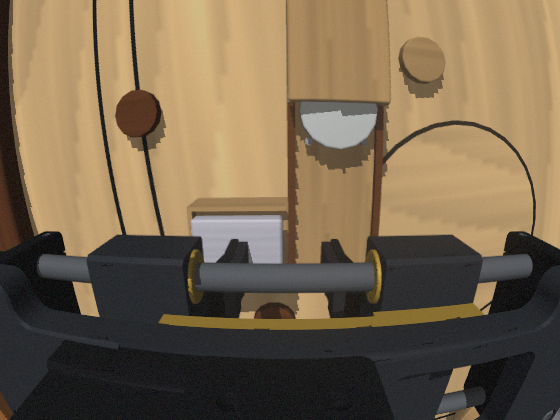

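```bash
python3 -m pendant '[[0,0,0.04,0,0,0],[0,0,0.08,0,0,0],[0,0,0.095,0,0,0],[0,0,0.095,0,0,0],[0,0,0.095,0,0,0],[0,0,0.095,0,0,0],[0,0,0.095,0,0,0],[0,0,0.095,0,0,0]]'; python3 - <<'E'
from cell import viewer,env
import cv2
o=env.get_obs();print(o["tool_pos"],o["force"],o["wrist_torque"])
for n in("wrist","scene","top"):cv2.imwrite(f"pics/{n}4.png",viewer.read_camera(n)["frame"][:,:,::-1])
a=cv2.imread("pics/scene4.png")[130:270,190:340];cv2.imwrite("pics/scene4c.png",cv2.resize(a,None,fx=4,fy=4,interpolation=cv2.INTER_CUBIC))
E
```

```text
time_s: 8.7
tool_pos: [0.4479, 0.0154, 0.0502]
tool_rot: [-180.0, 0.0, -7.2]
force: [-4.6, -0.9, 13.4]
grip_width: 0.0392
[0.44789238 0.0153871  0.05020491] [-4.58382551 -0.85577395 13.43351286] [-0.2270327   1.47987706 -0.0303672 ]
```

View pics/scene4c.png

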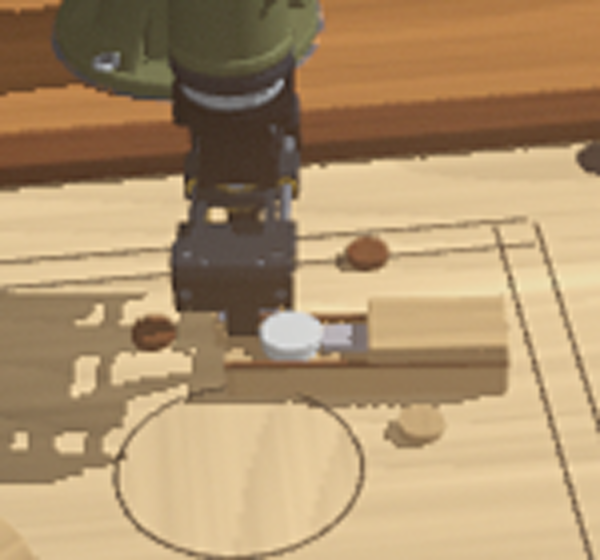

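View pics/wrist4.png

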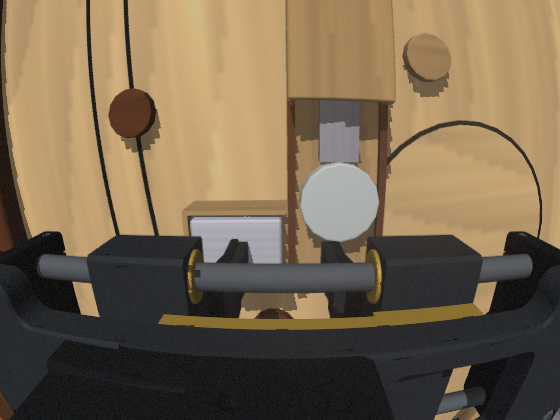

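```bash
python3 -m pendant '[[0,0,0,0,0,0],[0,0,0,0,0,0],[0,0,0,0,0,0],[0,0,0,0,0,0],[0,0,0,0,0,0],[0,0,0,0,0,0],[0,0,0,0,0,0],[0,0,0,0,0,0]]'; python3 - <<'E'
from cell import viewer,env
from h import *
import cv2
from scipy.optimize import least_squares
o=env.get_obs();print(o["tool_pos"],o["force"])
c=viewer.read_camera("wrist");cv2.imwrite("pics/wrist5.png",c["frame"][:,:,::-1])
p=np.load("disp.npy")
f=lambda q:(wproj(c,o["tool_pos"],o["tool_rot"],D2W(p,[q[0],q[1],36]))-[339.5,202])[0]
print("striker xy in disp (mm)",least_squares(f,[22.,8.]).x)
print(np.abs(c["frame"].astype(int)-cv2.imread("pics/wrist4.png")[:,:,::-1])[150:250,290:390].mean())
T=viewer.read_camera("top");cv2.imwrite("pics/top5.png",T["frame"][:,:,::-1])
a=cv2.imread("pics/top5.png")[60:300,200:480];cv2.imwrite("pics/top5c.png",cv2.resize(a,None,fx=2.5,fy=2.5))
E
```

```text
time_s: 9.85
tool_pos: [0.4479, 0.0154, 0.0502]
tool_rot: [-180.0, 0.0, -7.2]
force: [-4.2, -0.5, 13.6]
grip_width: 0.0391
[0.44792202 0.01535992 0.05022972] [-4.23011019 -0.46295179 13.59539194]
striker xy in disp (mm) [22.23808708  7.82147265]
1.6982
```

View pics/top5c.png

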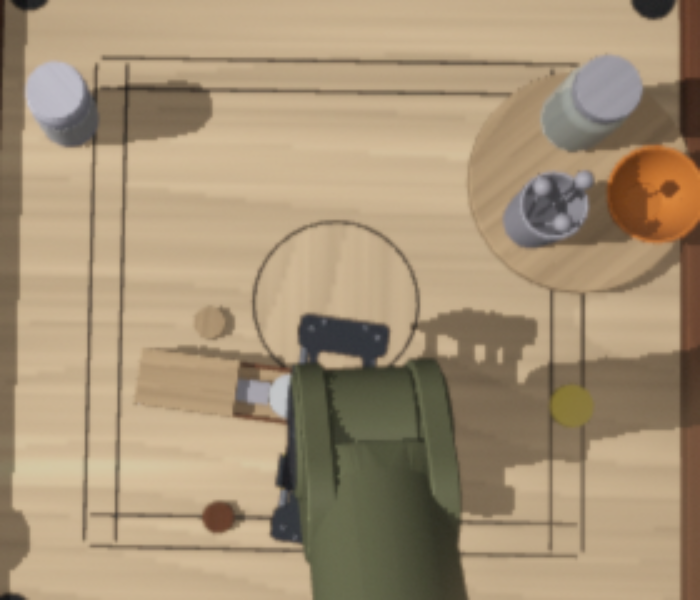

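```bash
python3 -c "
from cell import env
print(env.sign_off())"
```

```text
the job is handed in; nothing more can be done
None
```

The job is handed in with the key held down and the striker trapped against the waiting finger. The sign-off gave no verdict, so this rests on my own last checks. I found the dispenser from the top and scene cameras, and the wrist view agreed to about 1–2 px. I then opened the fingers to 39 mm in line with its x axis and pressed the key, about 9.9 s in all.

- **Key:** the fingertips came down about 8.5 mm after meeting the key, against its 9 mm travel. The steady upward force is about 13.5 N, more than the 7 N spring, so the key is on its hard stop.
- **Striker:** it lies flat at x ≈ 22, y ≈ 8 mm in the dispenser's frame, with the pusher out behind it. It stayed still for over a second between pictures.
- **Push on the finger:** I could not measure this cleanly. The along-run force read only −0.5 to −0.9 N, below the expected 1–2 N and close to the sensor's noise. The contact is judged mainly from the striker's position, which is about where it would lie against the finger.
- **Sideways force:** about 4 N showed along world x, probably friction from pressing the key. It held steady.
- **Bystanders:** those I could see had not moved. coin_c, past the open end, was hidden under the arm in the last top view, but it was in its place in the scene picture just after the key went down.

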